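# Turn the handle block into a clamshell jig, pin it shut and keep it squeezed

### The arm

A 6-joint arm with a two-finger parallel gripper is mounted at the origin on the work surface. World frame = base frame: x ahead of the robot, y to its left, z up, the work surface at z = 0. Lengths are in m, angles in rad, forces in N, time in s.
With the tool pointing down it reaches from about 0.275 to 0.85 m from the base axis. Payload 5.2 kg.
Tool frame: the origin (TCP) lies between the finger pads; the fingertips stand 8 mm ahead of it and the grasp point (between the pads) lies 11 mm behind it; z points along the fingers, y is the line along which they close (so a half turn about z gives the same grasp; the last joint's range is limited). The gripper opens to 85 mm and grips with 20 to 120 N. Pads are 22 mm wide; open, the fingers measure 114 mm over their backs; the gripper's body (76 mm by 85 mm) begins 54 mm behind the grasp point. The pads swing forward as they close: fully open they stand 13 mm farther back than shut.
Start: joints at [-1.375, 0.259, 1.535, -0, 1.348, -0.203], TCP at [0.214, -0.507, 0.239] pointing down, gripper open.
Joint ranges: [-3.14, 3.14], [-0.91, 2.08], [0.19, 2.58], [-1.22, 4.36], [0.22, 2.71], [-3.12, 3.12]. Speed limits (rad/s): [2.57, 2.57, 3.14, 3.14, 3.14, 3.14].

### API

Orientations are given as a rotation vector (axis times angle).
In Python, from station import env, kin, eyes, workorder gives the robot as it stands. Calls block until the motion is done:
- env.goto(position, orientation): joint-space move of the TCP to a pose.
- env.move_linear(position, rot=None, velocity=0.15, threshold=None): straight line of the TCP; rot=None keeps the orientation; velocity is the mean speed in m/s. With threshold (N) it stops when the force on the tool has changed by that much, and returns True; else False.
- env.move_joints(angles): joint-space move.
- env.grip(opening, grip_force=None): opening from 0.0 (shut) to 1.0 (fully open); grip_force is the grip in N (None keeps the last); returns when the fingers have stopped.
- env.pause(seconds).
- kin.inverse_kinematics(position, orientation): joint angles nearest the present ones, or None.
- env.get_obs(): the state.
- eyes.capture(name): name is "scene" or "top" or "wrist"; returns a dict with "image" (480x640x3 uint8, red, green, blue), "depth" (480x640 float32, m along the optical axis (not along the pixel's ray), 0 where there is no reading), "fx", "fy", "cx", "cy" (pixels), "rvec" (rotation vector, rad) and "tvec" (3), from world to camera coordinates, as OpenCV has them; the wrist camera has in their place "hand_eye" (4x4, takes a point from camera to tool coordinates, whose origin is the TCP and whose axes are the flange's). Camera axes: x right, y down, z forward; pixel columns grow to the right and rows downward; lengths in m; the calibration is good to about 2 mm. A picture is of the moment at which its call begins: read the wrist's pose just before it.
A pose or a line that the arm cannot do raises env.PlanningError and nothing moves.
- workorder.job_done(): hands the job in; it is judged then, once.
The state is a dict: "clock": time; "q": joint angles; "dq": joint speeds; "joint_efforts": joint torques, N m; "tcp_pos": TCP position; "eef_rot": TCP orientation; "force": force on the tool from outside, world axes, zero at the start; "wrist_torque": the same for the moment, N m; "opening": opening from 0.0 (shut) to 1.0 (fully open); "grip_force": force on a finger pad.
Only numpy, scipy, OpenCV 4.12 (cv2) and the standard library are available. Lean on these libraries where they do the work, as an engineer would, in place of code of your own. Each camera call takes 0.05 s, during which the arm holds its last target. There are 200 camera calls.

### The job

Take the grooved wooden handle block from the rubber mat, turn it and stand it upright on the jig's base plate with its groove over the rib of the fixed half, and let go of it. Swing the moving half fully shut on it, then take the steel locking pin from the rack and push it all the way down through the two aligned lug holes. Finally pinch both halves together between the fingers, one finger on the outside of each half, and finish while still holding that firm squeeze; leave everything else on the bench as it stands.

Things in the scene. Friction and masses are not known exactly. Their poses are not given: they have to be found in the camera images.
- jig: clamshell jig bolted to the bench: steel base plate 140 x 240 x 10 mm carrying two upright aluminium halves. Origin at bench level under the rib, where it meets the fixed half's inner face; x from the fixed half across the gap, y along the jaws towards the hinge, z up. The plate covers x -45 to 95, y -135 to 105 mm, its top is at z 10
- fixed_half: fixed half (frame as the jig): upright wall x -10 to 0, y -60 to 90, z 10 to 60 mm; a vertical rib 8 mm wide stands 6 mm out of its inner face at y = 0; at the end away from the hinge a lug 34 x 40 mm with a vertical 13 mm through hole, z 16 to 30 mm. Halves when shut: 33.5 mm gap between inner faces, 53.5 mm over the outer faces
- moving_half: moving half. Origin on its vertical hinge axis at bench level (jig x 38.5, y 82 mm); axes parallel to the jig's when shut. In its own frame: wall x -5 to 5 (outer face +5), y -142 to -7, z 12 to 60 mm; lug 34 x 40 mm, z 32 to 44, with a vertical 13 mm through hole at x -21.5, y -167 mm; shut, it lies 2 mm above the fixed lug
- hinge (a joint): opening angle of the moving half in rad: 0 = fully shut against its stop, grows as its free end swings away from the fixed half (anticlockwise from above), up to 1.3. Friction (about 0.12 N m) holds it wherever it is left
- rib (a point): point on the fixed half's inner face at the middle of the rib, 35 mm above the bench
- lug_hole (a point): centre of the hole's mouth on top of the fixed half's lug, 30 mm above the bench (jig x 17, y -85 mm). With the jig shut, the pin goes straight down on this axis
- moving_hole (a point): centre of the hole's mouth on top of the moving half's lug, 44 mm above the bench; right above lug_hole when shut
- block: wooden handle block, 32 x 32 x 70 mm tall, 50 to 100 g, standing upright on the mat; one side face has a groove 14 mm wide, 8 mm deep, over its full height. Origin at the centre of its underside, z up; the grooved face looks along its own -x. Home in the jig: axes parallel to the jig's, origin at about jig x 16, y 0, z 10 mm. Grip it across its own y faces, near the top
- groove (a point): middle of the block's grooved face (in the plane of the face, 35 mm above its underside); comes onto the rib point when the block is home
- mat: thin black rubber mat 120 x 120 x 4 mm fixed on the bench, under the block; origin at the centre of its underside
- rack: fixed plywood pin rack 60 x 140 x 45 mm with two vertical 13 mm holes 72 mm apart along its y, in its middle in x; the pin stands in one, an awl in the other. Origin at the centre of its underside
- pin: steel locking pin upright in the rack, 66 mm long, 55 to 115 g: 10 mm shank 32 mm long with tapered foot, collar 20 mm wide and 5 mm thick, round grip 16 mm wide and 29 mm tall. Origin at the centre of its foot (13 mm above the bench at the start), z up. Home in the jig its collar rests on the moving lug, origin 12 mm above the bench
- awl: awl standing in the other hole of the rack; same steel shank as the pin but a bulbous dark wooden handle (30 mm wide, 48 mm tall); origin at the tip of the shank. Leave alone
- spare: plain wooden block without a groove, 100 x 32 x 32 mm, lying on the bench; origin at the centre of its underside. Leave alone
- sander: cork sanding block 110 x 62 x 34 mm; origin at the centre of its underside. Leave alone
- brush: hand brush lying on the bench. Leave alone
- tin: closed steel can, 66 mm wide, 75 mm tall. Leave alone
- bar: dark steel flat bar 140 x 30 x 8 mm. Leave alone
Not all that is in view belongs to the job. Leave any red or yellow look-alike of the rack alone.

How it is judged:
On the way, in this order (a step that is already met when the one before it is completed fails the run):
1. the block stands on the base plate, groove over the rib, let go (horizontal distance between groove and rib below 0.01 m and z of block in the frame of jig below 0.014 m and angle between block's own z axis and vertical below 0.1 rad and angle between the x axis of block and the x axis of jig, either way round below 0.2 rad and contact force between the fingers and block below 0.1 N), for 0.2 s.
2. the moving half is shut (value of joint hinge below 0.02 rad and horizontal distance between groove and rib below 0.006 m and z of block in the frame of jig below 0.014 m and angle between block's own z axis and vertical below 0.1 rad and angle between the x axis of block and the x axis of jig, either way round below 0.2 rad), for 0.2 s.
3. the pin is fully down through both lugs (value of joint hinge below 0.02 rad and horizontal distance between pin and lug_hole below 0.004 m and z of pin in the frame of jig below 0.0155 m and angle between pin's own z axis and vertical below 0.12 rad), for 0.2 s.
At the end, for the whole second after the job is handed in: Block upright on the base plate, groove within 6 mm of the rib and square within 0.2 rad; hinge under 0.02 rad; pin within 4 mm of the hole axis, foot under 15.5 mm above the bench; fingers press on both halves with over 4 N each through the last second (all of step 3 and horizontal distance between groove and rib below 0.006 m and z of block in the frame of jig below 0.014 m and angle between block's own z axis and vertical below 0.1 rad and angle between the x axis of block and the x axis of jig, either way round below 0.2 rad and contact force between the fingers and fixed_half above 4 N and contact force between the fingers and moving_half above 4 N); the arm keeps its last pose, push and grip.
It fails at once if a bystander on the bench is moved by more than 30 mm (distance of any of awl, spare, sander, brush, tin, bar from where it was at the start of the episode above 0.03 m).
It also fails if it takes over 72 s, if anything falls off the work surface, if the arm or the gripper's body presses on something with over 40 N, if the wrist force passes 120 N, or if a joint passes its speed limit or range.

## Working session

There is one attempt and no reset: what is moved stays moved. The work goes in short steps, each a Python script; the robot and the scene stay as the last script left them, time stands still between calls to the robot, and variables do not carry over. Pictures are saved under pics/ and viewed, at most 10 in all, crops included, and the job is handed in when it is done.

```bash
ls; mkdir -p pics
python3 - <<'E'
from station import env,kin,eyes,workorder
import cv2,numpy as np,pickle
o=env.get_obs();print(o)
d={}
for n in("scene","top"):
    c=eyes.capture(n);d[n]=c
    cv2.imwrite(f"pics/{n}0.png",c["image"][:,:,::-1])
    print(n,c["fx"],c["cx"],c["cy"],c["rvec"],c["tvec"])
pickle.dump(d,open("d0.pkl","wb"))
E
```

```text
pics
{'clock': 0.0, 'q': array([-1.37477934e+00,  2.59360673e-01,  1.53607270e+00, -1.16602055e-05,
        1.34800834e+00, -2.02796047e-01]), 'dq': array([ 0.00080734,  0.00057037, -0.00156544,  0.00231332, -0.00059209,
        0.00031883]), 'joint_efforts': array([ 1.58081406e-03, -4.46016526e+01, -2.90563291e+01, -2.70517767e-04,
        1.16491044e-02,  2.42451580e-05]), 'tcp_pos': array([ 0.21349699, -0.50631744,  0.23846934]), 'eef_rot': array([-3.07752659e+00, -6.21948375e-01,  8.00971016e-06]), 'force': array([ 0.1326426 , -0.05785012, -0.87864793]), 'wrist_torque': array([ 0.02315566,  0.01837832, -0.00454673]), 'grip_force': 0.0, 'opening': 0.9977814014460494}
scene 553.0903931572811 315.3246236424883 232.2257586026354 [ 1.95090382  1.14899885 -0.60095088] [-0.16346824 -0.20369469  1.49028579]
top 466.2179742277338 319.25721517286166 245.9671902159492 [ 2.16803246 -2.17872954  0.13999255] [-0.05749329  0.48677574  1.01738079]
```

View pics/scene0.png

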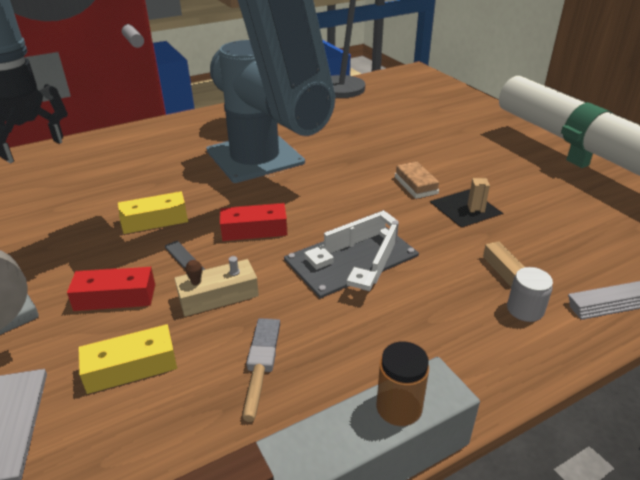

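View pics/top0.png

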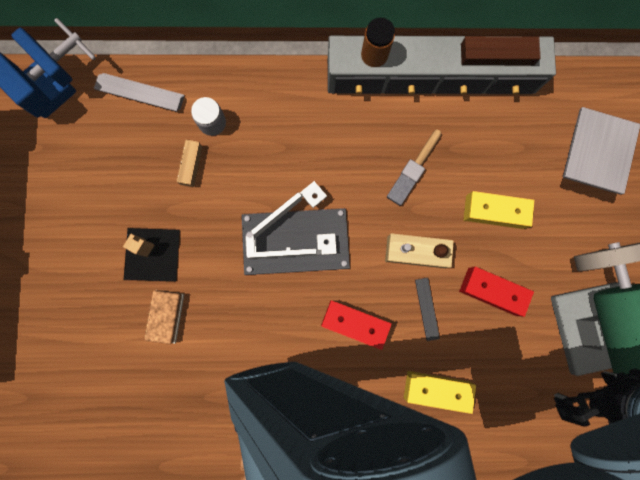

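Scene and top views agree. In the top image the jig plate spans (243–350, 208–273), with the hinge at about (250, 243) and the moving lug hole at (315, 196). The fixed lug hole is at (327, 242), the block top at (138, 244), the pin at (407, 247) and the awl at (442, 251).

```bash
cat > h.py <<'E'
from station import env,kin,eyes,workorder
import cv2,numpy as np,pickle
from scipy.spatial.transform import Rotation as R
def cam(c):
    """R,t world->camera (static) """
    if "T" in c:
        Ti=np.linalg.inv(c["T"]);return Ti[:3,:3],Ti[:3,3]
    return R.from_rotvec(np.ravel(c["rvec"])).as_matrix(),np.ravel(c["tvec"])
def onz(c,u,v,z):
    M,t=cam(c);d=M.T@np.array([(u-c["cx"])/c["fx"],(v-c["cy"])/c["fy"],1]);o=-M.T@t
    return o+d*(z-o[2])/d[2]
def dep(c,u,v):
    M,t=cam(c);z=np.median(c["depth"][int(v)-1:int(v)+2,int(u)-1:int(u)+2])
    return M.T@(np.array([(u-c["cx"])/c["fx"],(v-c["cy"])/c["fy"],1])*z-t)
def proj(c,p):
    M,t=cam(c);q=M@np.asarray(p)+t;return np.array([c["fx"]*q[0]/q[2]+c["cx"],c["fy"]*q[1]/q[2]+c["cy"]])
def down(yaw): # tool z down; tool y axis at world angle yaw+90deg.. x axis at yaw
    return (R.from_euler('z',yaw)*R.from_rotvec([np.pi,0,0])).as_rotvec()
def wrist(name):
    o=env.get_obs();c=eyes.capture("wrist")
    T=np.eye(4);T[:3,:3]=R.from_rotvec(o["eef_rot"]).as_matrix();T[:3,3]=o["tcp_pos"]
    c["T"]=T@np.array(c["hand_eye"]);cv2.imwrite(f"pics/{name}.png",c["image"][:,:,::-1]);pickle.dump(c,open(name+".pkl","wb"));return c
E
python3 - <<'E'
from h import *
np.set_printoptions(precision=4,suppress=True)
d=pickle.load(open("d0.pkl","rb"));c=d["top"]
for n,u,v,z in [("hinge",250,243,.06),("movhole",315,196,.044),("fixhole",327,242,.03),("block",138,244,.074),("pin",407,247,.079),("awl",442,251,.09),("p1",243,214,.01),("p2",347,208,.01),("p3",350,267,.01),("p4",246,274,.01)]:
    print(n,onz(c,u,v,z),dep(c,u,v))
c=eyes.capture("wrist");print(np.array(c["hand_eye"]),c["fx"])
E
```

```text
hinge [0.4899 0.0907 0.06  ] [0.4899 0.0907 0.0599]
movhole [ 0.5968 -0.0507  0.044 ] [ 0.6064 -0.0512  0.0005]
fixhole [ 0.4951 -0.0772  0.03  ] [ 0.4973 -0.0779  0.011 ]
block [0.487  0.3264 0.074 ] [0.487  0.3264 0.0741]
pin [ 0.4778 -0.2464  0.079 ] [ 0.4777 -0.2462  0.0797]
awl [ 0.4678 -0.3181  0.09  ] [ 0.4676 -0.3173  0.0929]
p1 [0.5627 0.1139 0.01  ] [0.5627 0.1139 0.0098]
p2 [ 0.5761 -0.1246  0.01  ] [ 0.578  -0.1254 -0.    ]
p3 [ 0.4401 -0.1297  0.01  ] [ 0.4407 -0.1305  0.0008]
p4 [0.4254 0.1055 0.01  ] [0.4255 0.1059 0.0076]
[[ 0.     -0.9559 -0.2938  0.0752]
 [ 1.     -0.0001  0.0006  0.0002]
 [-0.0006 -0.2938  0.9559 -0.1345]
 [ 0.      0.      0.      1.    ]] 391.3898334266344
```

Run:
```python
from h import *
env.goto([.48,-.22,.28],down(0));wrist("w_pin")
env.goto([.49,.02,.28],down(0));wrist("w_jig")
env.goto([.487,.326,.25],down(0));c=wrist("w_blk")
o=env.get_obs();print(o["clock"],o["q"],o["tcp_pos"])
u,v=proj(c,[.487,.326,.074]).astype(int);print(u,v)
a=c["image"][v-75:v+75,u-90:u+90,::-1]
j=pickle.load(open("w_jig.pkl","rb"));k=pickle.load(open("w_pin.pkl","rb"))
cv2.imwrite("pics/blkc.png",cv2.resize(a,None,fx=4,fy=4,interpolation=cv2.INTER_CUBIC));print("crop origin",u-90,v-75)
```

```text
3.8833 [ 3.97082692e-01  3.16414362e-01  1.42873897e+00 -6.62437233e-04
  1.39619595e+00  1.96992963e+00] [0.48783821 0.32448264 0.25020075]
316 215
crop origin 226 140
```

View pics/blkc.png

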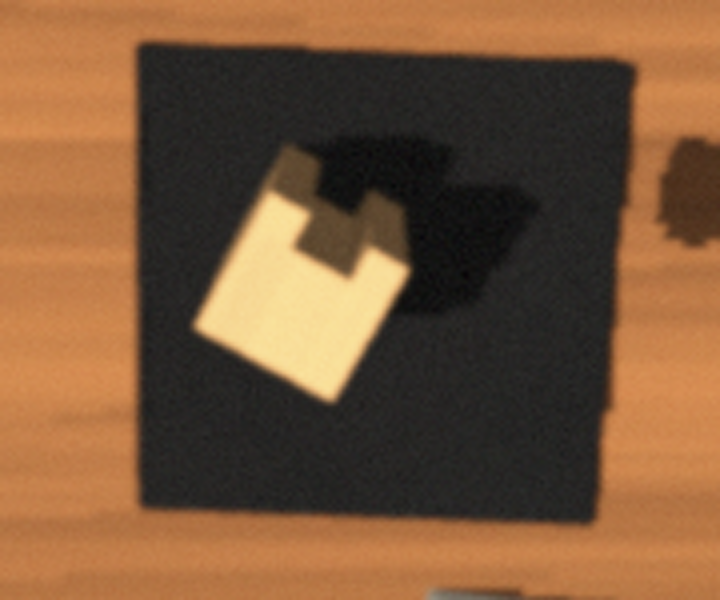

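View pics/w_jig.png

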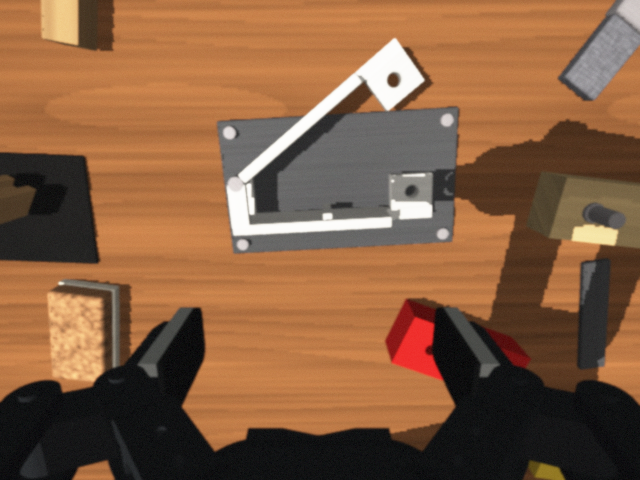

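The block crop shows the top face corners at (193,328), (333,403), (410,268) and (270,190), with the groove on the up-right side. The jig view shows plate corners (218,122), (458,108), (452,240), (234,253), lug hole (411,190), moving hole (394,80) and rib end (327,216).

Run:
```python
from h import *
from scipy.optimize import least_squares
np.set_printoptions(precision=4,suppress=True)
c=pickle.load(open("w_blk.pkl","rb"))
P=[onz(c,226+u/4,140+v/4,.074)[:2] for u,v in[(193,328),(333,403),(410,268),(270,190)]]
P=np.array(P);print(P,[np.linalg.norm(P[i]-P[(i+1)%4]) for i in range(4)])
ctr=P.mean(0);mx=(P[2]+P[3]-P[0]-P[1])/2;byaw=np.arctan2(-mx[1],-mx[0]);print("block",ctr,"yaw of +x",byaw)
j=pickle.load(open("w_jig.pkl","rb"))
obs=[((218,122),(95,105,10)),((458,108),(95,-135,10)),((452,240),(-45,-135,10)),((234,253),(-45,105,10)),((411,190),(17,-85,30))]
def f(p):
    M=np.array([[np.cos(p[2]),-np.sin(p[2])],[np.sin(p[2]),np.cos(p[2])]])
    return np.ravel([onz(j,*px,q[2]/1e3)[:2]-(p[:2]+M@np.array(q[:2])/1e3) for px,q in obs])*1e3
s=least_squares(f,[.473,.007,.056]);p=s.x;print("jig",p);print(s.fun.reshape(-1,2))
M=R.from_euler('z',p[2]).as_matrix()[:2,:2]
print("rib",onz(j,327,218,.06)[:2],p[:2]+M@[.003,0])
h=p[:2]+M@[.0385,.082];print("hinge",h,onz(j,236,184,.06)[:2]);m=onz(j,394,80,.044)[:2]-h
print("len",np.linalg.norm(m),"ang",np.arctan2(m[1],m[0])-np.arctan2(-167,-21.5)-p[2])
k=pickle.load(open("w_pin.pkl","rb"));u,v=proj(k,[.478,-.246,.079]).astype(int);print("pin px",u,v)
u0,v0=max(u-90,0),max(v-60,0)
cv2.imwrite("pics/pinc.png",cv2.resize(k["image"][v0:v0+150,u0:u0+200,::-1],None,fx=4,fy=4,interpolation=cv2.INTER_CUBIC));print(u0,v0)
```

```text
[[0.4819 0.3604]
 [0.4658 0.3318]
 [0.4944 0.316 ]
 [0.5103 0.344 ]] [np.float64(0.032795224585701), np.float64(0.032700128591183326), np.float64(0.032244725193205606), np.float64(0.03276326545412878)]
block [0.4881 0.3381] yaw of +x 2.6282731151605803
jig [0.475  0.0094 0.0581]
[[-1.437  -2.1999]
 [-2.3351  0.9791]
 [ 1.7818  1.4614]
 [ 1.078  -1.1832]
 [ 0.9122  0.9427]]
rib [0.4769 0.0102] [0.478  0.0096]
hinge [0.5087 0.0935] [0.5087 0.0931]
len 0.16767665336281495 ang 0.6314649986213279
pin px 346 210
256 150
```

View pics/pinc.png

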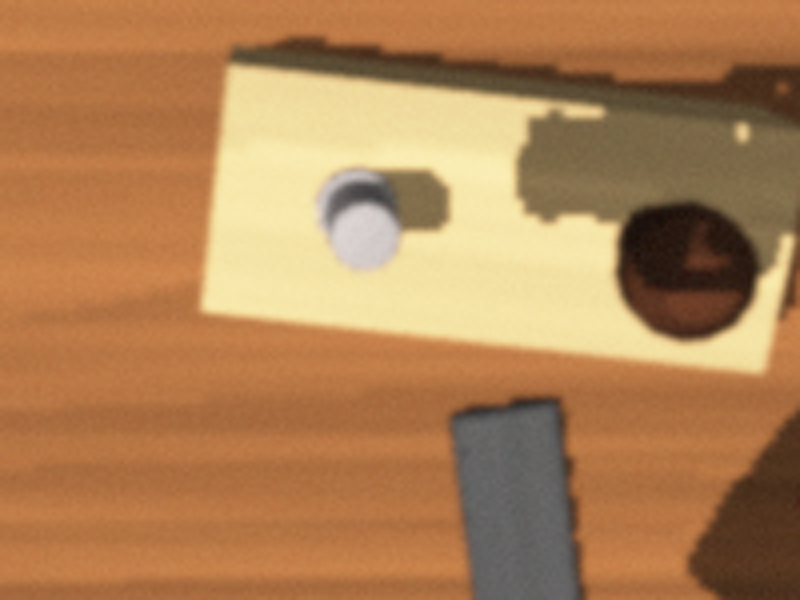

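The pin's grip top is at crop (365,236), which is image (347.3,209); the awl is at crop (687,270). The estimates match the given sizes, so I'll pick up the block.

```bash
cat >> h.py <<'E'
JX,JY,JA=.475,.0095,.058
def J(x,y,z): # jig mm -> world m
    return np.r_[[JX,JY]+R.from_euler('z',JA).as_matrix()[:2,:2]@np.array([x,y])/1e3,z/1e3]
def st(t=""):
    o=env.get_obs();print(t,"t%.1f"%o["clock"],o["tcp_pos"].round(4),"F",o["force"].round(1),"op %.3f g %.1f"%(o["opening"],o["grip_force"]))
E
python3 - <<'E'
from h import *
k=pickle.load(open("w_pin.pkl","rb"));print("pin",onz(k,347.25,209,.079))
b=[.4881,.3381];y=2.6283
env.goto([*b,.13],down(y)); env.move_linear([*b,.053],velocity=.12); env.grip(0.0,40);st("gripped")
env.move_linear([*b,.17],velocity=.2);st("lifted")
env.goto(J(30,0,150),down(JA));st("over jig");wrist("w_over")
c=wrist("w_over");cv2.imwrite("pics/over.png",c["image"][100:420,100:540,::-1])
E
```

```text
pin [ 0.47900627 -0.24647659  0.079     ]
gripped t7.4 [0.4885 0.3383 0.0536] F [0.2 0.5 3.9] op 0.370 g 40.2
lifted t8.2 [0.4873 0.3377 0.1687] F [ 0.2 -0.4 -1.3] op 0.371 g 39.6
over jig t9.9 [0.5048 0.0117 0.1496] F [-0.7 -0.8 -0.5] op 0.366 g 39.6
```

View pics/over.png

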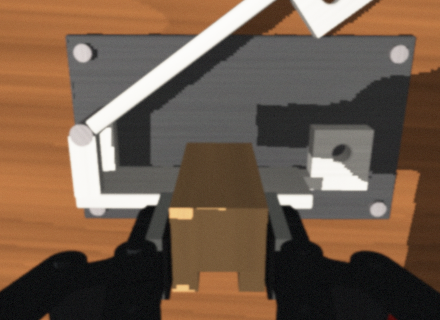

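The block is gripped square and upright at op 0.37 (about 32 mm), with the groove facing the fixed half at the bottom of the crop around (218,280). Next I place it.

Run:
```python
from h import *
env.move_linear(J(30,0,90),velocity=.15)
print(env.move_linear(J(30,0,61.5),velocity=.06,threshold=6));st("down")
print(env.move_linear(J(14,0,61.5),velocity=.03,threshold=5));st("touch")
print(env.move_linear(env.get_obs()["tcp_pos"]-[0,0,.006],velocity=.02,threshold=5));st("seat")
env.grip(0.62);env.pause(.3);st("open")
p=env.get_obs()["tcp_pos"];env.move_linear([*p[:2],.16],velocity=.15)
env.goto(J(75,-20,200),down(JA))
c=wrist("w_placed");cv2.imwrite("pics/placed.png",c["image"][60:480,60:600,::-1])
```

```text
False
down t11.2 [0.5049 0.0112 0.0613] F [ 0.2  0.7 -0.9] op 0.366 g 39.6
True
touch t11.7 [0.4899 0.0104 0.0616] F [1.9 0.4 0.8] op 0.366 g 40.9
True
seat t11.9 [0.49   0.0102 0.0595] F [-0.7 -0.3  4.1] op 0.369 g 41.6
open t12.5 [0.4899 0.0104 0.0592] F [ 0.  -0.2 -0.1] op 0.620 g 0.0
```

View pics/placed.png

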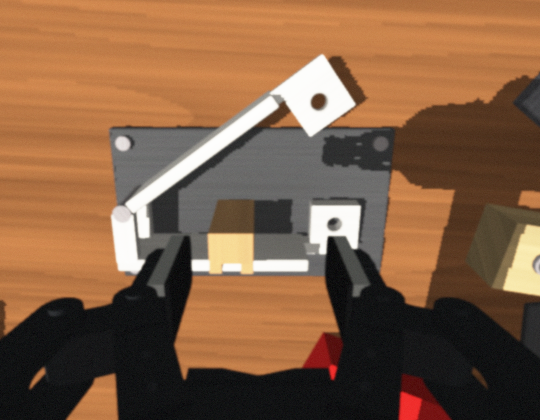

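The block stands upright with its groove over the rib (crop (233,265)), and the seat height matches contact with the plate. Next I swing the moving half shut.

Run:
```python
from h import *
def Mv(th,x,y,z): # moving-half mm at opening th -> world
    a=R.from_euler('z',th).as_matrix()[:2,:2]@np.array([x,y]);return J(38.5+a[0],82+a[1],z)
env.grip(0.0)
env.goto(Mv(.632,34,-122,110),down(JA+.632))
env.move_linear(Mv(.632,34,-122,43),velocity=.12);st("beside")
for th in [.632,.5,.35,.2,.1,.05,.02,0,-.03,-.06]:
    hit=env.move_linear(Mv(th,17,-122,43),rot=down(JA+max(th,0)),velocity=.07,threshold=8)
    st("%.2f %s"%(th,hit))
    if hit and th<.15: break
env.pause(.3);st("end")
p=env.get_obs()["tcp_pos"]
env.move_linear(p+np.r_[J(25,0,0)-J(0,0,0)][:3],velocity=.1)
env.move_linear(env.get_obs()["tcp_pos"]+[0,0,.12],velocity=.2)
env.grip(.5)
env.goto(J(17,-60,200),down(JA))
c=wrist("w_shut");cv2.imwrite("pics/shut.png",cv2.resize(c["image"][60:360,140:540,::-1],None,fx=2,fy=2,interpolation=cv2.INTER_CUBIC));st()
```

```text
beside t15.7 [0.6132 0.0209 0.0441] F [ 0.4 -0.2  1.1] op 0.001 g 0.0
0.63 False t16.1 [0.5992 0.0099 0.0435] F [ 0.3  0.2 -0.2] op -0.002 g 0.0
0.50 False t16.4 [ 0.5878 -0.0009  0.0431] F [ 0.2  0.4 -0.3] op 0.001 g 0.0
0.35 False t16.9 [ 0.573  -0.0115  0.0431] F [ 0.1  0.6 -0. ] op -0.001 g 0.0
0.20 False t17.3 [ 0.5566 -0.0199  0.0431] F [ 0.3 -0.6  0.7] op -0.001 g 0.0
0.10 False t17.6 [ 0.5449 -0.0241  0.0431] F [ 0.7  0.  -0.8] op 0.001 g 0.0
0.05 False t17.9 [ 0.539  -0.0258  0.043 ] F [ 0.2  0.3 -0.7] op -0.002 g 0.0
0.02 False t18.1 [ 0.5353 -0.0266  0.043 ] F [-0.2 -0.6 -0.3] op 0.000 g 0.0
0.00 False t18.4 [ 0.5327 -0.0272  0.043 ] F [ 0.3  0.2 -0.7] op -0.003 g 0.1
-0.03 False t18.6 [ 0.5311 -0.0278  0.0434] F [ 5.2  1.6 -3.3] op -0.004 g 3.1
-0.06 False t18.9 [ 0.531  -0.0281  0.0437] F [ 17.5   5.3 -11.2] op 0.002 g 8.4
end t19.2 [ 0.531  -0.0281  0.0437] F [ 16.2   5.2 -10.6] op 0.003 g 8.3
 t21.3 [ 0.4958 -0.0496  0.2004] F [0.4 0.4 0.3] op 0.498 g 0.0
```

View pics/shut.png

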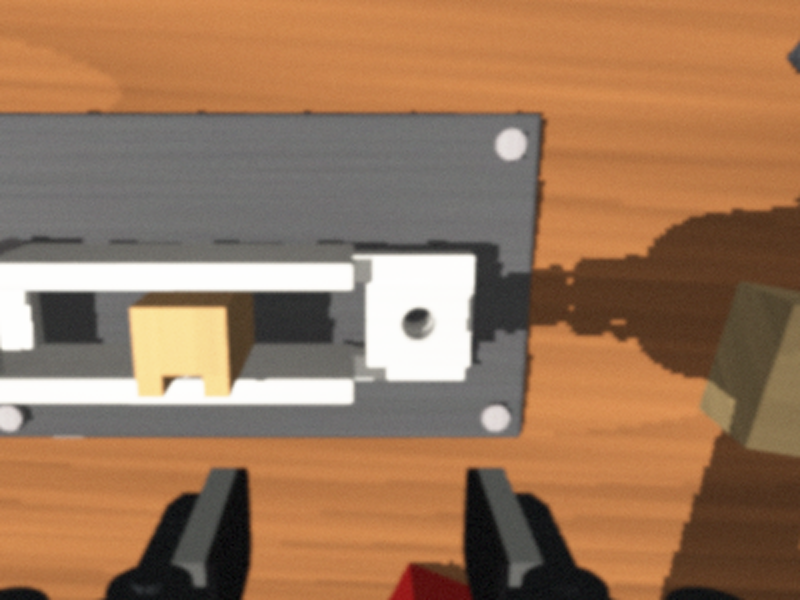

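The half is shut; the contact force built up to 17 N against the stop. The moving lug hole is at crop (418,323), image (349,221.5), and the block is straddling the rib. Next is the pin.

Run:
```python
from h import *
c=pickle.load(open("w_shut.pkl","rb"));h=onz(c,349,221.5,.044);print("hole",h,"model",J(17,-85,44))
k=pickle.load(open("w_pin.pkl","rb"));print("collar",onz(k,345.5,200.7,.050))
P=np.array([.479,-.2465]);Y=JA+np.pi/2
env.goto([*P,.14],down(Y));env.move_linear([*P,.060],velocity=.12);st("at pin")
env.grip(0,40);st("grip")
env.move_linear([*P,.13],velocity=.15);st("up")
env.goto([*h[:2],.13],down(Y));env.move_linear([*h[:2],.105],velocity=.1);env.pause(.2);st("over")
c=wrist("w_ins");u,v=proj(c,[*h[:2],.044]).astype(int);print(u,v,proj(c,[*h[:2],.105+.012-.059]))
u0,v0=u-80,v-75
cv2.imwrite("pics/ins.png",cv2.resize(c["image"][v0:v0+150,u0:u0+200,::-1],None,fx=4,fy=4,interpolation=cv2.INTER_CUBIC));print(u0,v0)
```

```text
hole [ 0.49665429 -0.07384201  0.044     ] model [ 0.49689865 -0.07437162  0.044     ]
collar [ 0.48045873 -0.24687875  0.05      ]
at pin t23.8 [ 0.4795 -0.2468  0.0606] F [-1.  -0.3  0.1] op 0.498 g 0.0
grip t24.1 [ 0.4795 -0.2469  0.061 ] F [-0.9  0.2  5.4] op 0.171 g 39.0
up t24.8 [ 0.4786 -0.2462  0.1294] F [ 0.2  0.  -0.7] op 0.169 g 39.3
over t26.1 [ 0.4971 -0.0744  0.1056] F [ 0.4 -0.4 -0.3] op 0.172 g 39.3
316 263 [316.47959735 273.35993708]
236 188
```

View pics/ins.png

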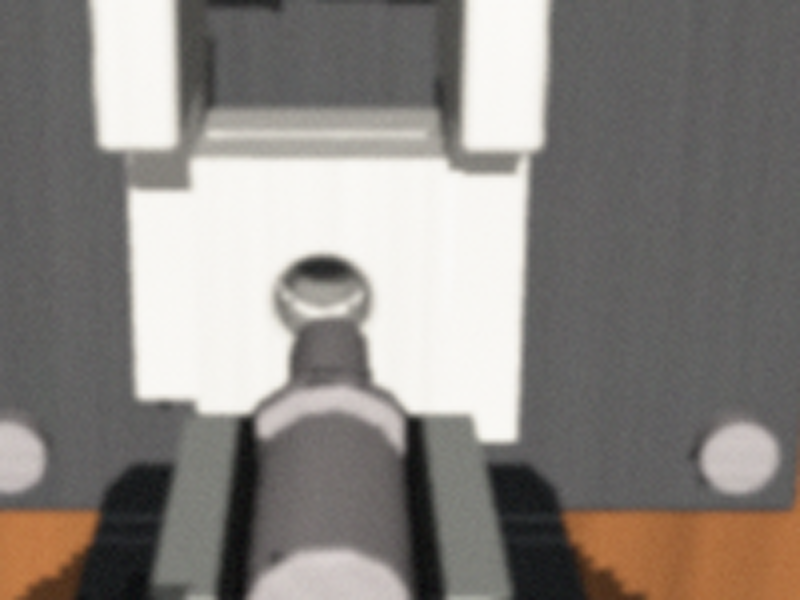

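The pin foot centre is at about crop (330,345) and the hole at (322,299). The pin sits about 1 mm to the +x side, so I'll correct for that and insert, with a small search in case it catches on the rim.

Run:
```python
from h import *
H=np.array([.4957,-.0736])
env.move_linear([*H,.100],velocity=.05)
for d in [(0,0),(0,.0012),(0,-.0012),(.0012,0),(-.0012,0),(.0012,.0012),(-.0012,.0012),(.0012,-.0012),(-.0012,-.0012)]:
    env.move_linear([*(H+d),.096],velocity=.05)
    hit=env.move_linear([*(H+d),.058],velocity=.04,threshold=8);z=env.get_obs()["tcp_pos"][2];st("%s %s"%(d,hit))
    if z<.066: break
    if z<.086: # inside upper hole, caught lower: jiggle
        for e in [(0,.0008),(0,-.0008),(.0008,0),(-.0008,0)]:
            p=env.get_obs()["tcp_pos"];env.move_linear([*(H+d+e),p[2]+.002],velocity=.03)
            hit=env.move_linear([*(H+d+e),.058],velocity=.04,threshold=10);z=env.get_obs()["tcp_pos"][2];st(" jig %s"%(e,))
            if z<.066: break
        if z<.066: break
```

```text
(0, 0) True t27.5 [ 0.496  -0.0736  0.0599] F [0.9 0.4 4.7] op 0.173 g 40.0
```

Run:
```python
from h import *
p=env.get_obs()["tcp_pos"]
env.grip(.4);env.move_linear([*p[:2],.15],velocity=.12)
Y=JA+np.pi/2;env.grip(1.0)
q=J(16,-30,0)
env.goto([*q[:2],.16],down(Y));c=wrist("w_fin")
print(env.move_linear([*q[:2],.036],velocity=.1,threshold=10));st("around")
env.grip(0,40);env.pause(.5);st("pinch")
t=eyes.capture("top");s=eyes.capture("scene")
a=cv2.resize(c["image"][:,:,::-1],(400,300));b=cv2.resize(s["image"][180:330,250:450,::-1],(400,300))
cv2.imwrite("pics/fin.png",np.vstack([np.hstack([a,b]),cv2.resize(t["image"][120:360,110:510,::-1],(400,240)).repeat(2,1)[:, :800]][:1]))
```

```text
False
around t31.1 [ 0.4932 -0.0196  0.0365] F [ 0.2  0.  -0.1] op 0.998 g 0.0
pinch t32.0 [ 0.4928 -0.0196  0.0366] F [-1.   0.5  4.9] op 0.617 g 42.6
```

View pics/fin.png

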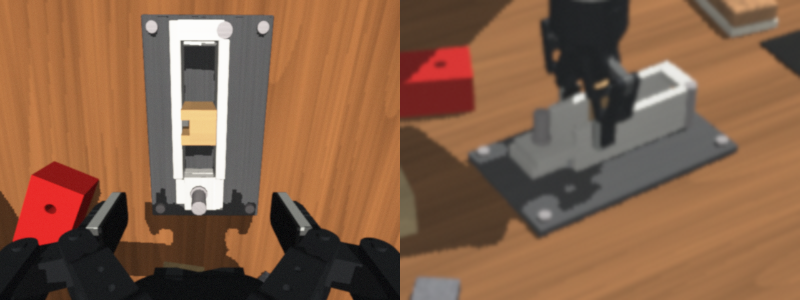

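The pin stands seated in the lug at (198,200), and the block is home at (198,125). The fingers straddle both halves with 42 N at about 53 mm, so I'm handing in.

```bash
python3 -c "
from h import *
print(workorder.job_done());st()"
```

```text
the job is handed in; nothing more can be done
None
the job is handed in; nothing more can be done
```

I handed the job in with the block on the rib, the moving half shut, the pin fully down and both halves pinched at about 42 N. It took about 32 s of the 72 s allowed, and the call returned no verdict.

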